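# Pack the bicycle repair case and snap its sealed lid shut

## Robot

A 7-joint arm with a two-finger parallel gripper is mounted at the origin on the work surface. World frame = base frame: x ahead of the robot, y to its left, z up, the work surface at z = 0. Lengths are in mm, angles in rad, forces in N, time in s.
With the tool pointing down it reaches from about 400 to 850 mm from the base axis. Payload 10.4 kg.
Tool frame: the origin (TCP) lies at the very end of the fingers, on their centre line; the grasp point (between the pads) lies 19 mm behind it; z points along the fingers, y is the line along which they close (so a half turn about z gives the same grasp; the last joint's range is limited). The gripper opens to 87 mm and grips with 3 to 60 N. Pads are 19 mm wide; open, the fingers measure 117 mm over their backs; the gripper's body (75 mm by 190 mm) begins 51 mm behind the grasp point.
Start: joints at [-1.318, 0.332, -0.065, 1.46, 0.022, 1.35, -0.088], TCP at [170.184, 601.406, 222.576] pointing down, gripper open.
Joint ranges: [-2.6, 2.6], [-0.5, 2.12], [-1.47, 1.34], [0.16, 2.42], [-1.27, 4.41], [0.06, 2.06], [-2.6, 2.6]. Speed limits (rad/s): [2.22, 2.22, 2.79, 2.79, 3.14, 3.14, 3.14].

## Interface

Orientations are given as a rotation vector (axis times angle).
In Python, from workcell import r gives the robot as it stands.
- The arm moves only by the tool drive_tool, never from a script. Its argument "series" is a list that holds one entry, the list of rows, each a list of 6 numbers: the shift along the tool's x, y, z in units of 25 mm (1.0 is 25 mm), then the turn, a rotation vector about the tool's x, y, z in units of 180 degrees (1.0 is 180 degrees). A call has 1 to 12 rows; each row shifts and turns the commanded pose from where the row before left it, along the tool's axes as they then stand; what a row does not reach is not made up. A row lasts 1/12 s, in which the tool goes at most 41.7 mm and 7.16 degrees, less where a joint would pass 70% of its speed; a pose out of reach is approached as far as the arm can. A call with a number of a shift or a turn outside -1 to 1 is refused whole. A call with a gripper value outside its range is refused whole. "hand" is the opening, from -1 (shut) to 1 (fully open), set as the call begins (left out, the last holds). The fingers move at their own pace and stop on an object; "squeeze" is the grip in N (left out, the last holds). Time passes only in rows, so rows that do not move let the fingers close. It gives the time, the measured TCP pose, the force, the opening and the grip force at its end, in the units of the state.
- r.state(): the state, without advancing time (a new reading comes with each control period).
- r.snapshot(name): name is "scene" or "side" or "wrist"; returns a dict with "img" (384x512x3 uint8, red, green, blue), "fx", "fy", "cx", "cy" (pixels), "k1" (the pictures are not rectified: a ray, as slopes to the right and down, at radius r is drawn at 1 + k1 r^2 times it, then the intrinsics apply), "R" (3x3) and "t" (3): a world point X has camera coordinates R X + t; the wrist camera has in their place "tool_from_camera" (4x4, takes a point from camera to tool coordinates, whose origin is the TCP and whose axes are the flange's). Camera axes: x right, y down, z forward; pixel columns grow to the right and rows downward; lengths in mm; the calibration is good to about 2 mm. A picture is of the moment at which its call begins: read the wrist's pose just before it. There is no depth.
- r.job_done(): hands the job in; it is judged then, once.
Trained networks look in a picture, given as the dict that the camera call returned (one of the last four; its "shot" number tells which), for a name from the list of things; names that differ only in an ending like _2 or _b are one class to them, and where a whole thing is asked for, a point or a joint stands for the part that bears it (a point fixed in the world has none). Each returns a list of dicts, best first, with "confidence" (0 to 1); they miss things now and then, are a little off and sometimes report something else, mostly with a low value. They report only what shows in the picture. A call takes as long as a camera call. They do not tell look-alikes from the thing itself.
- r.find_in(picture, query): "pixel" ([row, column] in pixels, amid what is visible of it).
- r.landmark_of(picture, query): "pixel" ([row, column] in pixels: a listed point, or the origin of a listed thing).
The state is a dict: "time": time; "q": joint angles; "qvel": joint speeds; "joint_torque": joint torques, N m; "tool_pos": TCP position; "tcp_rot": TCP orientation; "wrist_force": force on the tool from outside, world axes, zero at the start; "ft_torque": the same for the moment, N m; "gripper_width": opening from 0.0 (shut) to 1.0 (fully open); "grip_force": force on a finger pad.
Only numpy, scipy, OpenCV 4.12 (cv2) and the standard library are available. Lean on these libraries where they do the work, as an engineer would, in place of code of your own. Each camera call takes 0.05 s, during which the arm holds its last target. There are 200 camera calls.

## Task

Pack up the repair kit: put the nested pair of orange tyre levers and the black lockring tool into the open dry case with the pump, then swing its lid over and press it down against the rubber gasket until the yellow catch snaps over the lid and holds it shut. Leave the steel tin, the jar of bolts and the rear lamp where they stand.

Things in the scene. Friction and masses are not known exactly. Their poses are not given: they have to be found in the camera images.
- case: Petrol-blue plastic dry case, fixed to the shelf, 230 mm long (x), 150 mm wide (y), rim 70 mm high. Origin: centre of its underside; z up. Open on top; inside 220 x 140 mm, walls and floor 5 mm. Lid hinged along the long +y side, yellow catch at the middle of the long -y side. A black rubber gasket on the rim stands 2 mm (hinge side) to 8 mm (catch side) proud of it while not pressed.
- case_hinge (a point): Midpoint of the lid's hinge line, at (0, 83, 72) mm in the case frame; the hinge line runs along the case's x.
- lid (a joint): Lid angle: 0 closed, 1.57 upright, 2.05 stop; starts at 1.65 to 1.95. Stiff hinge: stays put above about 1 rad, sinks slowly below, to rest on catch and gasket at 0.03 to 0.09 (edge 5 to 15 mm high). From there press past 0 with 12 to 20 N on the press spot (hard stop at -0.012). Caught, it stays within 0.006 of 0 when let go; if not, the gasket lifts it to 0.03 or more.
- lid_edge (a point): On the lid's outer face, middle of the free edge: 160 mm from the hinge line, 18 mm off the plane through it (the lid is 18 mm thick and 236 mm long along the hinge). Moves with the lid; axes parallel to the case's when closed (z out of the outer face). Closed, it is 90 mm above the shelf.
- press_spot (a point): Centre of a dark pad, 60 x 28 mm, on the lid's outer face next to the catch: the place to press; 143 mm from the hinge line, at (0, -60, 90) mm in the case frame when closed. Moves with the lid.
- catch (a joint): Angle of the yellow sprung catch: 0 = upright, where it holds the lid; larger = pushed outwards (to the case's -y), up to about 0.1 as the lid's lip passes its sloped nose; it springs back to 0 by itself. It need not be touched.
- levers: Two orange plastic tyre levers nested into one block, 120 mm long (x), 20 mm wide (y), 12 mm high, lying flat on the shelf. Origin: centre of the underside. 60 g.
- lockring_tool: Black steel cassette lockring tool standing on the shelf: hexagon 24 mm across flats and 18 mm high with a splined nose 23 mm in diameter above it, 39 mm high in all. Origin: centre of the underside, z along its axis. 90 g.
- pump: Grey aluminium mini pump, 180 mm long (x), 24 mm thick, already lying in the case along its hinge side. Origin: centre of the underside. It stays in the case.
- tin: Bystander: stainless steel tin with screw-top lid, 79 mm in diameter, 90 mm high. Origin: centre of the underside.
- jar: Bystander: small glass jar of spare bolts, 58 mm in diameter, 78 mm high. Origin: centre of the underside.
- lamp: Bystander: small black and red rear lamp, 38 mm in diameter, 28 mm high. Origin: centre of the underside.
- catch_head (a point): Top of the yellow catch, 94 mm above the shelf at (0, -93, 94) mm in the case frame. The catch is 44 mm long (x) and reaches from the case wall out to y = -95 mm.
Not all that is in view belongs to the job. There is more than one size of the levers; the job needs the middle-sized. Of the things that look like the pump, the smaller one is meant.

How it is judged:
By the outcome, as a careful person would: the job done as asked, in the order asked, and still so for the second after the job is handed in, with the robot touching nothing.
It also fails if it takes over 72 s, if anything falls off the work surface, if the arm or the gripper's body presses on something with over 40 N, if the wrist force passes 120 N, or if a joint passes its speed limit or range.

## Working session

There is one attempt and no reset: what is moved stays moved. The work goes in short steps, Python scripts to look and compute and a tool call to move; the robot and the scene stay as the last step left them, time stands still between calls to the robot, and variables do not carry over. Pictures are saved under pics/ and viewed, at most 10 in all, crops included, and the job is handed in when it is done.

Besides the shell and the picture viewer there is one more tool, called by a JSON object that holds its "name" and its "arguments". drive_tool: Moves the arm, as the interface text tells. Shifts and turns lie within -1 to 1; 1 stands for 25 mm of shift or 180 degrees of turn. Its arguments: {"type":"object","properties":{"series":{"type":"array","items":{"type":"array","items":{"type":"array","items":{"type":"number"}}}},"hand":{"type":"number"},"squeeze":{"type":"number"}},"required":["series"]}

```bash
mkdir -p pics; ls; cat > h.py <<'E'
import numpy as np, cv2, json
from scipy.spatial.transform import Rotation as Ro
from workcell import r
def cam(p):
    # returns R,t world->cam
    if "R" in p: return np.array(p["R"]),np.array(p["t"])
    T=np.array(p["tool_from_camera"]); s=p["state"]
    W=np.eye(4); W[:3,:3]=Ro.from_rotvec(s["tcp_rot"]).as_matrix(); W[:3,3]=s["tool_pos"]
    C=np.linalg.inv(W@T); return C[:3,:3],C[:3,3]
def snap(n):
    s=r.state(); p=r.snapshot(n); p["state"]=s; return p
def ray(p,px):
    R,t=cam(p); K=np.array([[p["fx"],0,p["cx"]],[0,p["fy"],p["cy"]],[0,0,1.]])
    u=cv2.undistortPoints(np.array([[[px[1],px[0]]]],float),K,np.array([p["k1"],0,0,0.]))[0,0]
    d=R.T@np.array([u[0],u[1],1]); return -R.T@t, d/np.linalg.norm(d)
def atz(p,px,z):
    o,d=ray(p,px); return o+d*(z-o[2])/d[2]
def proj(p,X):
    R,t=cam(p); K=np.array([[p["fx"],0,p["cx"]],[0,p["fy"],p["cy"]],[0,0,1.]])
    q=cv2.projectPoints(np.array(X,float).reshape(-1,1,3),cv2.Rodrigues(R)[0],t,K,np.array([p["k1"],0,0,0.]))[0][:,0]
    return q[:,::-1]
def save(p,n): cv2.imwrite("pics/"+n,p["img"][:,:,::-1])
E
python3 - <<'E'
from h import *
print(r.state())
for n in ["scene","side","wrist"]:
    p=snap(n); save(p,n+"0.png")
    R,t=cam(p); print(n,"cam at",(-R.T@t).round(),"k1",p["k1"])
    for q in ["case","levers","lockring_tool","pump","tin","jar","lamp","case_hinge","lid_edge","press_spot","catch_head"]:
        print(q,[(np.round(d["pixel"]).tolist(),round(d["confidence"],2),atz(p,d["pixel"],0).round().tolist()) for d in r.landmark_of(p,q)][:4])
ims=[cv2.imread(f"pics/{n}0.png") for n in ["scene","side","wrist"]]
E
```

```text
pics
{'time': 0.0, 'q': array([-1.31757146,  0.33287116, -0.06470423,  1.46095128,  0.02162074,
        1.34990227, -0.08848373]), 'qvel': array([ 3.58509162e-04,  5.17968727e-04,  1.15340515e-05,  2.69463191e-04,
        3.01947398e-03,  1.70605972e-03, -9.11994906e-04]), 'joint_torque': array([-2.75783659e-04, -6.23248529e+01,  2.47785717e-02, -3.89922881e+01,
       -6.12023799e-02,  3.93768889e-02,  1.69224568e-04]), 'tool_pos': array([170.11640737, 600.99417148, 221.74964894]), 'tcp_rot': array([-4.31805471e-01, -3.11166211e+00,  2.24839561e-03]), 'wrist_force': array([-0.11870632,  0.2124054 , -1.06640718]), 'ft_torque': array([-0.03229608,  0.02292648, -0.00636524]), 'grip_force': 0.0, 'gripper_width': 0.9966300842243818}
scene cam at [1578.  490.  843.] k1 -0.11652876240751166
case [([213.0, 307.0], 0.68, [538.0, 96.0, 0.0])]
levers [([217.0, 170.0], 0.67, [798.0, -283.0, 0.0]), ([196.0, 242.0], 0.61, [567.0, -143.0, 0.0]), ([194.0, 208.0], 0.52, [623.0, -253.0, 0.0])]
lockring_tool [([181.0, 249.0], 0.37, [471.0, -173.0, 0.0])]
pump [([247.0, 386.0], 0.64, [568.0, 375.0, -0.
[... 687 characters left out ...]
.0])]
pump [([191.0, 189.0], 0.55, [514.0, 131.0, 0.0])]
tin [([188.0, 285.0], 0.65, [775.0, -70.0, -0.0]), ([333.0, 317.0], 0.49, [483.0, -488.0, 0.0])]
jar [([131.0, 166.0], 0.66, [627.0, 462.0, 0.0]), ([333.0, 318.0], 0.57, [484.0, -490.0, 0.0])]
lamp [([291.0, 339.0], 0.74, [615.0, -450.0, 0.0])]
case_hinge [([170.0, 180.0], 0.73, [549.0, 240.0, 0.0])]
lid_edge [([130.0, 161.0], 0.78, [617.0, 480.0, 0.0])]
press_spot [([130.0, 166.0], 0.97, [631.0, 466.0, -0.0])]
catch_head [([183.0, 219.0], 0.74, [614.0, 94.0, 0.0])]
wrist cam at [104. 619. 384.] k1 -0.03842541302525136
case []
levers []
lockring_tool []
pump []
tin []
jar []
lamp []
case_hinge []
lid_edge []
press_spot []
catch_head []
```

View pics/scene0.png

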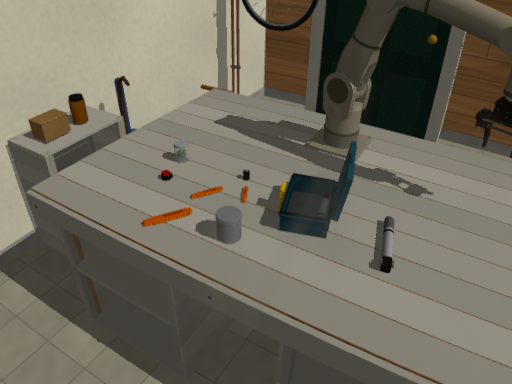

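View pics/side0.png

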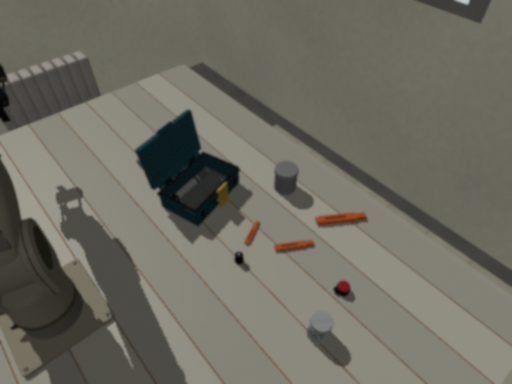

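The scene and side views show the case at about (310,205) and three orange lever blocks: large (167,217), middle (207,192) and small (245,194) in the scene. The lockring tool is at (246,175), and a second pump lies outside at (388,243). Next I measure them.

```bash
cat >> h.py <<'E'
def tri(ps,pxs):
    A=np.zeros((3,3));b=np.zeros(3);rs=[ray(p,x) for p,x in zip(ps,pxs)]
    for o,d in rs:
        M=np.eye(3)-np.outer(d,d);A+=M;b+=M@o
    X=np.linalg.solve(A,b); return X,[round(float(np.linalg.norm((np.eye(3)-np.outer(d,d))@(X-o))),1) for o,d in rs]
def orange(p,z,minA=15):
    hsv=cv2.cvtColor(p["img"],cv2.COLOR_RGB2HSV)
    m=cv2.inRange(hsv,(3,150,90),(14,255,255))
    n,l,st,c=cv2.connectedComponentsWithStats(m)
    for i in range(1,n):
        if st[i,4]<minA: continue
        v,u=np.nonzero(l==i); P=np.array([atz(p,(a,b),z)[:2] for a,b in zip(v,u)])
        (cx,cy),(w,h),a=cv2.minAreaRect(P.astype(np.float32)); 
        if w<h: w,h,a=h,w,a+90
        print("orange px",c[i].round(),"ctr",round(cx),round(cy),"size",round(w),round(h),"ang",round((a+90)%180-90,1),"mean",P.mean(0).round())
E
python3 - <<'E'
from h import *
a,b=snap("scene"),snap("side")
for p in(a,b): orange(p,8)
X={}
for q in ["lockring_tool","case_hinge","lid_edge","press_spot","catch_head","tin","case","pump"]:
    A,B=r.landmark_of(a,q),r.landmark_of(b,q)
    for x in A[:2]:
        for y in B[:2]:
            P,e=tri([a,b],[x["pixel"],y["pixel"]])
            if max(e)<25: print(q,P.round(1),e); X.setdefault(q,P)
E
```

```text
orange px [481. 104.] ctr -897 524 size 89 28 ang -14.5 mean [-890.  525.]
orange px [206. 192.] ctr 626 -258 size 125 31 ang -31.0 mean [ 626. -258.]
orange px [244. 194.] ctr 564 -138 size 100 15 ang 26.6 mean [ 564. -138.]
orange px [167. 217.] ctr 810 -283 size 169 46 ang -32.4 mean [ 810. -285.]
orange px [340. 218.] ctr 812 -284 size 160 29 ang -31.8 mean [ 810. -283.]
orange px [252. 232.] ctr 559 -144 size 87 13 ang 25.7 mean [ 559. -144.]
orange px [293. 245.] ctr 624 -261 size 115 21 ang -30.5 mean [ 623. -260.]
lockring_tool [ 467.4 -186.1   -7.5] [6.8, 6.8]
case_hinge [524.1 176.4  63.4] [1.1, 1.1]
lid_edge [498.1 213.6 222.1] [0.3, 0.3]
press_spot [513.3 219.5 212.6] [3.1, 3.1]
tin [773.2 -64.7  -3. ] [0.4, 0.4]
case [541.  101.4   1.6] [12.2, 12.2]
pump [517.5 135.3  -1.1] [2.1, 2.1]
```

```bash
cat >> h.py <<'E'
def plan(xyz,yaw=None,z=None):
    """yaw: desired world angle (deg) of tool x, tool pointing straight down"""
    s=r.state(); R0=Ro.from_rotvec(s["tcp_rot"]); R1=R0
    if yaw is not None:
        c,sn=np.cos(np.radians(yaw)),np.sin(np.radians(yaw))
        R1=Ro.from_matrix(np.array([[c,sn,0],[sn,-c,0],[0,0,-1.]]))
    rv=(R0.inv()*R1).as_rotvec()/np.pi
    d=np.array(xyz)-s["tool_pos"]
    x=R0.as_matrix()[:,0]
    print("t",round(s["time"],2),"pos",s["tool_pos"].round(1),"yaw now",np.degrees(np.arctan2(x[1],x[0])).round(2),"turn",rv.round(4),"shift old frame",(R0.inv().apply(d)/25).round(3),"shift new frame",(R1.inv().apply(d)/25).round(3),"q",s["q"].round(2))
E
python3 - <<'E'
from h import *
p=snap("wrist"); print(np.array(p["tool_from_camera"]).round(2),p["fx"],p["cx"],p["cy"])
plan([520,60,350],160)
E
```

```text
[[   0.     -0.97   -0.25   68.84]
 [   1.      0.      0.     -1.44]
 [  -0.     -0.25    0.97 -161.28]
 [   0.      0.      0.      1.  ]] 265.7946629556214 254.30486308545318 189.0409635558769
t 2.75 pos [170.2 601.4 222.6] yaw now 164.2 turn [ 0.     -0.      0.0233] shift old frame [-19.361 -17.028  -5.099] shift new frame [-20.557 -15.564  -5.096] q [-1.32  0.33 -0.06  1.46  0.02  1.35 -0.09]
```

{"name": "drive_tool", "arguments": {"series": [[[0,-0.3,-1,0,0,0],[0,-0.7,-1,0,0,0],[-0.9,-0.8,-1,0,0,0],[-0.9,-0.8,-1,0,0,0],[-0.9,-0.8,-1,0,0,0],[-0.9,-0.8,-0.1,0,0,0],[-0.9,-0.8,0,0,0,0],[-0.9,-0.8,0,0,0,0],[-0.9,-0.8,0,0,0,0],[-0.9,-0.8,0,0,0,0],[-0.9,-0.8,0,0,0,0],[-0.9,-0.8,0,0,0,0]]], "hand": 1}}

```text
time: 3.75
tool_pos: [326.0, 322.2, 350.3]
tcp_rot: [0.432, 3.112, 0.001]
wrist_force: [0.7, -0.0, -0.0]
gripper_width: 0.999
grip_force: 0.0
```

{"name": "drive_tool", "arguments": {"series": [[[-0.9,-0.8,0,0,0,0],[-0.9,-0.8,0,0,0,0],[-0.9,-0.8,0,0,0,0],[-0.9,-0.8,0,0,0,0],[-0.9,-0.8,0,0,0,0],[-0.9,-0.8,0,0,0,0],[-0.9,-0.8,0,0,0,0],[-0.9,-0.8,0,0,0,0],[-0.9,-0.8,0,0,0,0],[-0.9,-0.8,0,0,0,0],[-0.9,-0.8,0,0,0,0],[0,0,0,0,0,0]]]}}

```text
time: 4.75
tool_pos: [505.5, 38.7, 350.2]
tcp_rot: [0.443, 3.109, -0.002]
wrist_force: [0.0, -0.0, 0.6]
gripper_width: 1.002
grip_force: 0.0
```

```bash
python3 - <<'E'
from h import *
p=snap("wrist"); save(p,"w1.png")
for q,z in [("case",0),("case_hinge",72),("lid_edge",222),("press_spot",210),("catch_head",94),("pump",5)]:
    print(q,[(np.round(d["pixel"]).tolist(),round(d["confidence"],2),atz(p,d["pixel"],z).round(1).tolist()) for d in r.landmark_of(p,q)][:3])
plan([624,-260,200],149.5)
E
```

```text
case [([166.0, 287.0], 0.93, [540.2, 93.4, 0.0])]
case_hinge [([145.0, 336.0], 0.93, [515.3, 175.0, 72.0]), ([147.0, 306.0], 0.49, [503.9, 126.5, 72.0])]
lid_edge []
press_spot [([137.0, 400.0], 0.89, [501.6, 210.1, 210.0])]
catch_head [([202.0, 243.0], 0.63, [559.1, 1.7, 94.0])]
pump [([148.0, 305.0], 0.85, [514.6, 134.1, 5.0]), ([138.0, 430.0], 0.58, [561.8, 370.5, 5.0])]
t 5.1 pos [503.3  45.6 350.1] yaw now 164.31 turn [ 0.0001 -0.0001  0.0823] shift old frame [ -7.953 -10.466   5.998] shift new frame [-10.363  -8.084   6.003] q [-0.73  0.01  0.56  1.58 -0.    1.56  1.13]
```

View pics/w1.png

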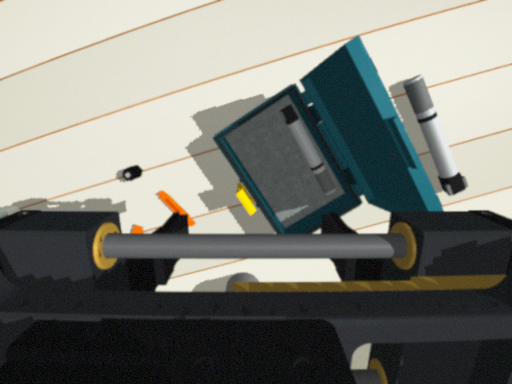

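{"name": "drive_tool", "arguments": {"series": [[[0,0,0,0,0,0.028],[0,0,0,0,0,0.028],[0,0,0,0,0,0.027],[-1,-0.65,0,0,0,0],[-1,-0.65,0,0,0,0],[-1,-0.65,0,0,0,0],[-1,-0.65,0,0,0,0],[-1,-0.65,0.5,0,0,0],[-1,-0.65,0.5,0,0,0],[-1,-0.7,0.5,0,0,0],[-1,-0.7,0.5,0,0,0],[-1,-0.7,1,0,0,0]]]}}

```text
time: 6.1
tool_pos: [621.9, -200.0, 276.2]
tcp_rot: [0.829, 3.027, 0.001]
wrist_force: [1.0, -0.7, 0.9]
gripper_width: 1.001
grip_force: 0.0
```

{"name": "drive_tool", "arguments": {"series": [[[-1,-0.7,1,0,0,0],[-1,-0.7,1,0,0,0],[-1,-0.7,1,0,0,0],[0,0,0,0,0,0],[0,0,0,0,0,0]]]}}

```text
time: 6.52
tool_pos: [657.1, -283.5, 197.2]
tcp_rot: [-0.834, -3.024, 0.001]
wrist_force: [-0.4, 0.2, 1.1]
gripper_width: 1.001
grip_force: 0.0
```

```bash
python3 - <<'E'
from h import *
p=snap("wrist"); save(p,"w2.png"); orange(p,10,60); orange(p,0,60)
print([(np.round(d["pixel"]).tolist(),atz(p,d["pixel"],0).round(1)) for d in r.landmark_of(p,"levers")])
print([(np.round(d["pixel"]).tolist(),atz(p,d["pixel"],0).round(1)) for d in r.landmark_of(p,"lockring_tool")])
plan([624,-260,60],149.5)
E
```

```text
orange px [313.  47.] ctr 561 -144 size 92 16 ang 25.7 mean [ 559. -145.]
orange px [257. 140.] ctr 624 -262 size 120 20 ang -31.3 mean [ 621. -260.]
orange px [311. 222.] ctr 756 -251 size 34 29 ang -30.8 mean [ 756. -252.]
orange px [307. 269.] ctr 820 -292 size 38 29 ang -31.1 mean [ 819. -292.]
orange px [313.  47.] ctr 560 -141 size 95 16 ang 25.7 mean [ 558. -142.]
orange px [257. 140.] ctr 625 -263 size 123 21 ang -31.3 mean [ 622. -260.]
orange px [311. 222.] ctr 760 -251 size 35 29 ang -30.8 mean [ 761. -252.]
orange px [307. 269.] ctr 826 -293 size 39 30 ang -31.1 mean [ 825. -293.]
[([142.0, 256.0], array([ 622.2, -262.3,    0. ])), ([51.0, 312.0], array([ 561.2, -145.1,    0. ])), ([260.0, 308.0], array([ 811.9, -283.1,    0. ]))]
[([2.0, 241.0], array([ 469.7, -192.3,    0. ]))]
t 6.67 pos [ 658.9 -281.4  201.5] yaw now 149.37 turn [ 0.0005  0.0005 -0.0007] shift old frame [1.646 0.017 5.657] shift new frame [1.636 0.029 5.66 ] q [-0.09  0.63  0.71  1.24 -0.4   1.41  1.62]
```

View pics/w2.png

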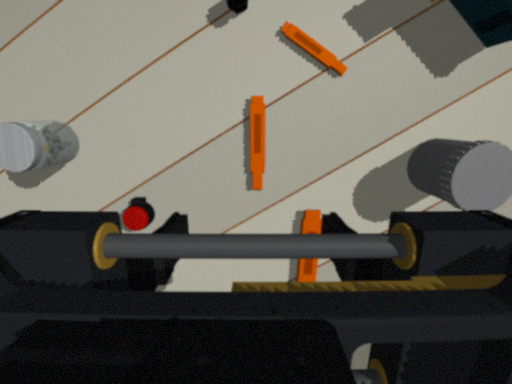

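```bash
python3 - <<'E'
from h import *
plan([645,-275,30],148.8)
E
```

```text
t 6.67 pos [ 658.9 -281.4  201.5] yaw now 149.37 turn [0.0005 0.0005 0.0032] shift old frame [ 0.619 -0.073  6.858] shift new frame [ 0.607 -0.069  6.86 ] q [-0.09  0.63  0.71  1.24 -0.4   1.41  1.62]
```

{"name": "drive_tool", "arguments": {"series": [[[0.3,-0.035,0.9,0,0,0.003],[0.3,-0.035,1,0,0,0],[0,0,1,0,0,0],[0,0,1,0,0,0],[0,0,1,0,0,0],[0,0,1,0,0,0],[0,0,0.6,0,0,0],[0,0,0.3,0,0,0],[0,0,0,0,0,0],[0,0,0,0,0,0]]], "hand": 0.2}}

```text
time: 7.5
tool_pos: [645.1, -276.5, 31.5]
tcp_rot: [0.846, 3.024, 0.0]
wrist_force: [-0.5, -0.5, 1.0]
gripper_width: 0.603
grip_force: 0.0
```

```bash
python3 - <<'E'
from h import *
plan([645.4,-275,5],148.8)
E
```

```text
t 7.5 pos [ 645.1 -276.5   31.5] yaw now 148.75 turn [ 0.0002  0.0005 -0.0003] shift old frame [0.021 0.056 1.06 ] shift new frame [0.019 0.057 1.06 ] q [-0.09  0.73  0.64  1.45 -0.47  1.11  1.66]
```

{"name": "drive_tool", "arguments": {"series": [[[0,0.05,0.5,0,0,0],[0,0,0.4,0,0,0],[0,0,0.16,0,0,0],[0,0,0,0,0,0],[0,0,0,0,0,0]]]}}

```text
time: 7.92
tool_pos: [644.7, -275.6, 3.2]
tcp_rot: [-0.847, -3.025, -0.0]
wrist_force: [0.0, 0.2, 0.0]
gripper_width: 0.601
grip_force: 0.0
```

{"name": "drive_tool", "arguments": {"series": [[[0,0,0,0,0,0],[0,0,0,0,0,0],[0,0,0,0,0,0],[0,0,0,0,0,0],[0,0,0,0,0,0],[0,0,0,0,0,0],[0,0,0,0,0,0],[0,0,0,0,0,0]]], "hand": -1, "squeeze": 20}}

```text
time: 8.58
tool_pos: [645.0, -275.5, 3.6]
tcp_rot: [0.847, 3.025, 0.0]
wrist_force: [-0.1, 0.5, 0.5]
gripper_width: 0.225
grip_force: 20.0
```

{"name": "drive_tool", "arguments": {"series": [[[0,0,-0.3,0,0,0],[0,0,-1,0,0,0],[0,0,-1,0,0,0],[0,0,-1,0,0,0],[0,0,-1,0,0,0],[0,0,-1,0,0,0],[0,0,-1,0,0,0],[0,0,0,0,0,0],[0,0,0,0,0,0]]]}}

```text
time: 9.33
tool_pos: [645.5, -276.1, 163.0]
tcp_rot: [0.846, 3.022, -0.0]
wrist_force: [-0.2, 0.5, -1.4]
gripper_width: 0.224
grip_force: 20.0
```

```bash
python3 - <<'E'
from h import *
a,b=snap("scene"),snap("side")
orange(b,150); 
X={}
for q in ["case_hinge","lid_edge","press_spot","catch_head","lockring_tool","case"]:
    A,B=r.landmark_of(a,q),r.landmark_of(b,q)
    for x in A[:1]:
        for y in B[:1]:
            P,e=tri([a,b],[x["pixel"],y["pixel"]])
            print(q,P.round(1),e)
# rim corners seen earlier in w1: recompute with its recorded pose
p=snap("wrist"); p=dict(p); p["state"]=dict(tool_pos=np.array([503.3,45.6,350.1]),tcp_rot=(lambda c:np.array([np.cos(c),np.sin(c),0])*np.pi)(np.radians(164.31/2)))
for px in [(136,215),(87,296),(234,283),(197,360)]: print(px,atz(p,px,74).round(1))
print(atz(p,(107,291),12),atz(p,(190,331),12))
E
```

```text
orange px [291. 213.] ctr 615 -243 size 77 23 ang -27.9 mean [ 617. -244.]
orange px [344. 218.] ctr 708 -343 size 133 27 ang -32.7 mean [ 713. -349.]
orange px [252. 232.] ctr 491 -223 size 74 11 ang 25.7 mean [ 491. -223.]
case_hinge [518.1 167.2  70.1] [6.7, 6.7]
lid_edge [497.  209.4 228.6] [0.9, 0.9]
press_spot [ 361.5 -174.    42.5] [329.9, 329.9]
catch_head [564.6  14.1  95.1] [0.2, 0.2]
lockring_tool [ 470.6 -190.2    4.7] [6.2, 6.2]
case [539.8  95.7  -3.4] [9.9, 9.9]
(136, 215) [443.7  -5.2  74. ]
(87, 296) [405.9 138.9  74. ]
(234, 283) [639.8  59.1  74. ]
(197, 360) [609.1 203.9  74. ]
[432.38112418 132.9090941   12.        ] [603.99407086 171.35078275  12.        ]
```

```bash
python3 - <<'E'
from h import *
plan([659,114,260],194.5)
E
```

```text
t 10.08 pos [ 644.9 -275.5  161. ] yaw now 148.72 turn [ 0.      0.     -0.2543] shift old frame [ 7.608 13.609 -3.958] shift new frame [-4.447 14.944 -3.96 ] q [-0.12  0.62  0.7   1.34 -0.4   1.32  1.62]
```

{"name": "drive_tool", "arguments": {"series": [[[0,0,-1,0,0,-0.037],[0,0,-1,0,0,-0.037],[0,0,-1,0,0,-0.036],[0,0,-1,0,0,-0.036],[0,0,0,0,0,-0.036],[0,0,0,0,0,-0.036],[0,0,0,0,0,-0.036],[-0.3,1,0,0,0,0],[-0.3,1,0,0,0,0],[-0.3,1,0,0,0,0],[-0.3,1,0,0,0,0],[-0.3,1,0,0,0,0]]]}}

```text
time: 11.08
tool_pos: [649.9, -144.0, 261.1]
tcp_rot: [-0.394, 3.117, 0.0]
wrist_force: [0.2, 0.2, -1.0]
gripper_width: 0.228
grip_force: 20.0
```

{"name": "drive_tool", "arguments": {"series": [[[-0.3,1,0,0,0,0],[-0.3,1,0,0,0,0],[-0.3,1,0,0,0,0],[-0.3,1,0,0,0,0],[-0.3,1,0,0,0,0],[-0.3,1,0,0,0,0],[-0.3,1,0,0,0,0],[-0.3,1,0,0,0,0],[-0.3,1,0,0,0,0],[-0.3,0.9,0,0,0,0],[0,0,0,0,0,0],[0,0,0,0,0,0]]]}}

```text
time: 12.08
tool_pos: [660.7, 115.1, 260.7]
tcp_rot: [0.399, -3.116, -0.0]
wrist_force: [-1.0, -0.3, -0.9]
gripper_width: 0.225
grip_force: 20.0
```

```bash
python3 - <<'E'
from h import *
p=snap("wrist"); save(p,"w3.png"); import pickle; pickle.dump({k:p[k] for k in p if k!="img"},open("w3.pkl","wb"))
for q,z in [("case",0),("case_hinge",72),("press_spot",215),("catch_head",94),("pump",5),("lockring_tool",0)]:
    print(q,[(np.round(d["pixel"]).tolist(),round(d["confidence"],2),atz(p,d["pixel"],z).round(1).tolist()) for d in r.landmark_of(p,q)][:3])
plan([609,85,160],194.5)
E
```

```text
case [([82.0, 260.0], 0.87, [537.5, 90.9, 0.0])]
case_hinge [([69.0, 331.0], 0.8, [510.2, 172.5, 72.0]), ([74.0, 294.0], 0.64, [527.4, 130.0, 72.0])]
press_spot [([37.0, 435.0], 0.61, [503.0, 207.6, 215.0])]
catch_head [([71.0, 180.0], 0.83, [562.1, -0.4, 94.0])]
pump [([150.0, 426.0], 0.94, [567.7, 371.8, 5.0]), ([75.0, 294.0], 0.87, [515.7, 136.8, 5.0])]
lockring_tool [([74.0, 293.0], 0.48, [514.6, 135.9, 0.0])]
t 12.43 pos [661.  112.2 261.2] yaw now -165.64 turn [-0.      0.0001 -0.0008] shift old frame [ 2.287 -0.539  4.048] shift new frame [ 2.288 -0.534  4.048] q [-0.56  0.44  0.47  1.29 -0.2   1.46  1.71]
```

View pics/w3.png

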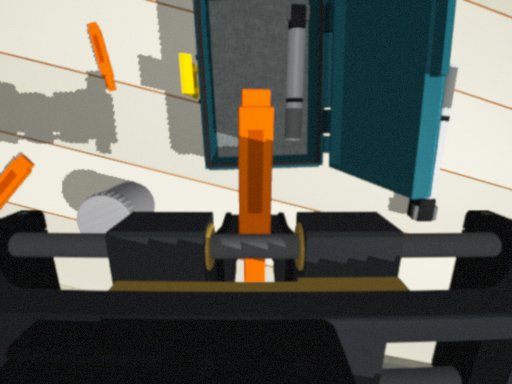

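```bash
python3 - <<'E'
from h import *
import pickle; p=pickle.load(open("w3.pkl","rb"))
a=atz(p,(168,207),72);b=atz(p,(165,323),72)
print(a,b,np.linalg.norm(a-b),np.degrees(np.arctan2(*(b-a)[1::-1]))-90)
# model reprojection
for yaw in(13,14,15,16):
  for o in [(539,93),(538,91)]:
    c,s=np.cos(np.radians(yaw)),np.sin(np.radians(yaw))
    M=np.array([[c,-s,0],[s,c,0],[0,0,1]])
    L=[(115,-75,72),(115,75,72),(-40,-75,72),(-40,75,72),(0,-93,94),(0,83,72)]
    print(yaw,o,proj(p,[M@l+np.array([*o,0]) for l in L]).round().astype(int).tolist())
E
```

```text
[669.46798172  51.32622308  72.        ] [626.36973817 199.97451726  72.        ] 154.77006803502266 16.168688216722657
13 (539, 93) [[166, 203], [169, 315], [38, 201], [43, 326], [70, 183], [78, 330]]
13 (538, 91) [[165, 202], [168, 314], [37, 200], [41, 325], [69, 181], [77, 328]]
14 (539, 93) [[167, 205], [168, 317], [40, 201], [41, 325], [72, 183], [77, 330]]
14 (538, 91) [[166, 203], [167, 316], [38, 199], [40, 324], [70, 181], [75, 328]]
15 (539, 93) [[168, 206], [167, 319], [41, 200], [40, 325], [73, 183], [75, 330]]
15 (538, 91) [[167, 205], [166, 317], [39, 199], [39, 324], [72, 181], [74, 328]]
16 (539, 93) [[169, 208], [166, 320], [42, 200], [39, 324], [75, 183], [74, 330]]
16 (538, 91) [[168, 207], [165, 319], [41, 198], [38, 323], [73, 181], [73, 328]]
```

```bash
python3 - <<'E'
from h import *
plan([607,91,13],195.5)
E
```

```text
t 12.43 pos [661.  112.2 261.2] yaw now -165.64 turn [-0.      0.0001 -0.0063] shift old frame [ 2.307 -0.287  9.928] shift new frame [ 2.31  -0.241  9.928] q [-0.56  0.44  0.47  1.29 -0.2   1.46  1.71]
```

{"name": "drive_tool", "arguments": {"series": [[[0.77,-0.08,0,0,0,-0.006],[0.77,-0.08,0,0,0,0],[0.77,-0.08,0,0,0,0],[0,0,1,0,0,0],[0,0,1,0,0,0],[0,0,1,0,0,0],[0,0,1,0,0,0],[0,0,1,0,0,0],[0,0,1,0,0,0],[0,0,1,0,0,0],[0,0,0.5,0,0,0],[0,0,0,0,0,0]]]}}

```text
time: 13.43
tool_pos: [605.0, 91.8, 70.8]
tcp_rot: [0.423, -3.108, 0.001]
wrist_force: [-0.6, -0.1, 0.2]
gripper_width: 0.223
grip_force: 20.0
```

```bash
python3 - <<'E'
from h import *
plan([607,91,13],195.5); print(r.state()["wrist_force"])
E
```

```text
t 13.43 pos [605.   91.8  70.8] yaw now -164.5 turn [-0.     -0.0015 -0.    ] shift old frame [-0.08  -0.051  2.311] shift new frame [-0.069 -0.051  2.312] q [-0.57  0.45  0.43  1.68 -0.21  1.06  1.78]
[-0.59426191 -0.11152812  0.15925867]
```

Opening slightly (about 40 mm) after lowering, then rising.

{"name": "drive_tool", "arguments": {"series": [[[-0.07,-0.05,0.8,0,0,0],[0,0,0.8,0,0,0],[0,0,0.5,0,0,0],[0,0,0.2,0,0,0],[0,0,0,0,0,0],[0,0,0,0,0,0]]]}}

```text
time: 13.93
tool_pos: [609.4, 91.7, 17.1]
tcp_rot: [-0.424, 3.112, 0.0]
wrist_force: [-0.9, 0.1, 0.3]
gripper_width: 0.229
grip_force: 20.0
```

{"name": "drive_tool", "arguments": {"series": [[[0,0,0,0,0,0],[0,0,0,0,0,0],[0,0,0,0,0,0],[0,0,0,0,0,0],[0,0,-0.3,0,0,0],[0,0,-1,0,0,0],[0,0,-1,0,0,0],[0,0,-1,0,0,0],[0,0,-1,0,0,0],[0,0,-1,0,0,0],[0,0,-1,0,0,0],[0,0,-1,0,0,0]]], "hand": -0.1}}

```text
time: 14.93
tool_pos: [608.6, 91.4, 200.6]
tcp_rot: [-0.424, 3.112, 0.0]
wrist_force: [0.9, 0.7, -0.6]
gripper_width: 0.451
grip_force: 0.0
```

```bash
python3 - <<'E'
from h import *
# lockring approx (470,-190): view from TCP placed so it is ~45 mm ahead along tool x
y=np.radians(195.5); plan(np.array([470,-190,170])-45*np.array([np.cos(y),np.sin(y),0]),195.5)
y=np.radians(170); plan(np.array([470,-190,170])-45*np.array([np.cos(y),np.sin(y),0]),170)
E
```

```text
t 14.93 pos [608.6  91.4 200.6] yaw now -164.5 turn [0.     0.0002 0.    ] shift old frame [ 6.554 -9.365  1.219] shift new frame [ 6.552 -9.365  1.224] q [-0.59  0.34  0.47  1.54 -0.16  1.3   1.74]
t 14.93 pos [608.6  91.4 200.6] yaw now -164.5 turn [1.000e-04 2.000e-04 1.417e-01] shift old frame [  6.729 -10.14    1.219] shift new frame [  1.707 -12.049   1.224] q [-0.59  0.34  0.47  1.54 -0.16  1.3   1.74]
```

{"name": "drive_tool", "arguments": {"series": [[[0,0,0,0,0,0.0355],[0,0,0,0,0,0.0355],[0,0,0,0,0,0.0355],[0,0,0,0,0,0.0355],[0.2,-1,0,0,0,0],[0.2,-1,0,0,0,0],[0.2,-1,0,0,0,0],[0.2,-1,0,0,0,0],[0.2,-1,0,0,0,0],[0.1,-1,0,0,0,0],[0.1,-1,0,0,0,0],[0.1,-1,0,0,0,0]]]}}

```text
time: 15.93
tool_pos: [541.4, -100.9, 199.3]
tcp_rot: [0.275, 3.129, 0.001]
wrist_force: [0.1, 0.2, -1.0]
gripper_width: 0.446
grip_force: 0.0
```

{"name": "drive_tool", "arguments": {"series": [[[0.1,-1,0.3,0,0,0],[0.1,-1,0.3,0,0,0],[0.1,-1,0.3,0,0,0],[0.1,-1,0.3,0,0,0],[0,0,0,0,0,0],[0,0,0,0,0,0]]]}}

```text
time: 16.43
tool_pos: [513.9, -197.8, 168.9]
tcp_rot: [-0.28, -3.129, -0.0]
wrist_force: [-0.0, 0.2, -0.2]
gripper_width: 0.45
grip_force: 0.0
```

```bash
python3 - <<'E'
from h import *
p=snap("wrist"); save(p,"w4.png")
for q,z in [("lockring_tool",0)]:
    for d in r.landmark_of(p,q): print(q,np.round(d["pixel"]).tolist(),round(d["confidence"],2),atz(p,d["pixel"],z).round(1).tolist())
    for d in r.find_in(p,q): print(q,np.round(d["pixel"]).tolist(),round(d["confidence"],2),atz(p,d["pixel"],20).round(1).tolist())
g=p["img"].max(2); m=(g<60).astype(np.uint8); m[190:]=0
n,l,st,c=cv2.connectedComponentsWithStats(m)
for i in range(1,n):
    if st[i,4]>80: print("dark",st[i],c[i].round(1),atz(p,c[i][::-1],20).round(1))
plan([470,-190,70],170)
E
```

```text
lockring_tool [139.0, 252.0] 0.9 [467.4, -193.6, 0.0]
lockring_tool [194.0, 473.0] 0.74 [588.7, 82.7, 0.0]
lockring_tool [358.0, 416.0] 0.7 [824.8, -8.3, 20.0]
lockring_tool [139.0, 254.0] 0.67 [466.5, -191.3, 20.0]
dark [ 398   42  114  148 6298] [448.9 116.7] [479.8  35.   20. ]
dark [240 130  21  21 257] [249.9 139.1] [ 465.6 -195.5   20. ]
t 16.58 pos [ 515.3 -195.2  169. ] yaw now 170.05 turn [0.0002 0.0002 0.0003] shift old frame [ 1.822 -0.109  3.958] shift new frame [ 1.82  -0.108  3.96 ] q [-0.32  0.24  0.7   1.76 -0.16  1.2   1.82]
```

View pics/w4.png

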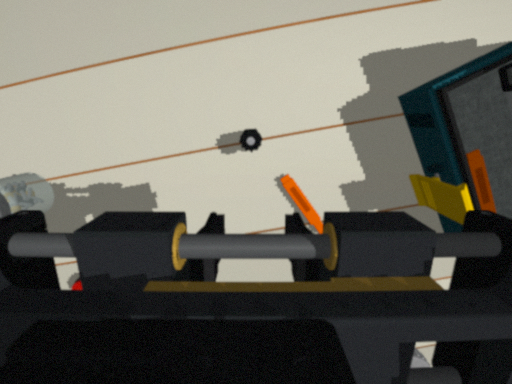

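```bash
python3 - <<'E'
from h import *
plan([467,-194,60],170)
E
```

```text
t 16.58 pos [ 515.3 -195.2  169. ] yaw now 170.05 turn [0.0002 0.0002 0.0003] shift old frame [ 1.913 -0.288  4.358] shift new frame [ 1.91  -0.287  4.36 ] q [-0.32  0.24  0.7   1.76 -0.16  1.2   1.82]
```

{"name": "drive_tool", "arguments": {"series": [[[0.9,-0.15,0.3,0,0,0],[0.9,-0.13,0.5,0,0,0],[0.11,0,1,0,0,0],[0,0,1,0,0,0],[0,0,1,0,0,0],[0,0,0.56,0,0,0],[0,0,0,0,0,0],[0,0,0,0,0,0]]], "hand": 0.2}}

```text
time: 17.25
tool_pos: [466.6, -194.2, 59.7]
tcp_rot: [-0.273, -3.129, 0.0]
wrist_force: [-0.1, 0.1, -0.2]
gripper_width: 0.597
grip_force: 0.0
```

```bash
python3 - <<'E'
from h import *
plan([467,-194,19],170)
E
```

```text
t 17.25 pos [ 466.6 -194.2   59.7] yaw now 170.03 turn [-0.     -0.0003  0.0002] shift old frame [-0.015  0.012  1.627] shift new frame [-0.014  0.012  1.627] q [-0.3   0.27  0.68  1.98 -0.21  0.96  1.88]
```

{"name": "drive_tool", "arguments": {"series": [[[0,0,0.7,0,0,0],[0,0,0.7,0,0,0],[0,0,0.2,0,0,0],[0,0,0,0,0,0],[0,0,0,0,0,0]]]}}

```text
time: 17.67
tool_pos: [467.2, -195.0, 20.7]
tcp_rot: [0.275, 3.128, -0.0]
wrist_force: [0.3, 0.5, -0.0]
gripper_width: 0.599
grip_force: 0.0
```

{"name": "drive_tool", "arguments": {"series": [[[0,0,0,0,0,0],[0,0,0,0,0,0],[0,0,0,0,0,0],[0,0,0,0,0,0],[0,0,0,0,0,0],[0,0,0,0,0,0],[0,0,0,0,0,0],[0,0,0,0,0,0]]], "hand": -1, "squeeze": 20}}

```text
time: 18.33
tool_pos: [466.5, -194.9, 19.6]
tcp_rot: [0.275, 3.129, 0.0]
wrist_force: [-0.9, 1.3, 2.9]
gripper_width: 0.252
grip_force: 20.0
```

{"name": "drive_tool", "arguments": {"series": [[[0,0,-0.3,0,0,0],[0,0,-1,0,0,0],[0,0,-1,0,0,0],[0,0,-1,0,0,0],[0,0,-1,0,0,0],[0,0,-1,0,0,0],[0,0,-1,0,0,0],[0,0,0,0,0,0],[0,0,0,0,0,0]]]}}

```text
time: 19.08
tool_pos: [467.0, -195.2, 178.3]
tcp_rot: [0.275, 3.127, 0.001]
wrist_force: [-0.0, 0.1, -1.8]
gripper_width: 0.258
grip_force: 20.0
```

```bash
python3 - <<'E'
from h import *
# target case (-72,-20)
c,s=np.cos(np.radians(15.5)),np.sin(np.radians(15.5))
T=[539-72*c+20*s, 93-72*s-20*c,170]; print(T); plan(T,195.5)
E
```

```text
[np.float64(474.9633748905443), np.float64(54.48622785819305), 170]
t 19.08 pos [ 467.  -195.2  178.3] yaw now 169.95 turn [ 0.      0.0008 -0.1419] shift old frame [1.428 9.889 0.334] shift new frame [-2.977  9.538  0.331] q [-0.37  0.1   0.72  1.86 -0.07  1.2   1.77]
```

{"name": "drive_tool", "arguments": {"series": [[[0.14,0.99,0,0,0,0],[0.14,0.99,0,0,0,0],[0.14,0.99,0,0,0,0],[0.14,0.99,0,0,0,0],[0.14,0.99,0,0,0,0],[0.14,0.99,0,0,0,0],[0.14,0.99,0,0,0,0],[0.14,0.99,0,0,0,0],[0.14,0.99,0,0,0,0],[0.14,0.98,0,0,0,0],[0,0,0,0,0,-0.0355],[0,0,0,0,0,-0.0355]]]}}

```text
time: 20.08
tool_pos: [474.1, 56.0, 175.6]
tcp_rot: [0.087, -3.138, 0.001]
wrist_force: [-0.3, -1.2, -0.5]
gripper_width: 0.257
grip_force: 20.0
```

{"name": "drive_tool", "arguments": {"series": [[[0,0,0.5,0,0,-0.0355],[0,0,0.5,0,0,-0.0355],[0,0,1,0,0,0],[0,0,1,0,0,0],[0,0,0,0,0,0],[0,0,0,0,0,0]]]}}

```text
time: 20.58
tool_pos: [473.6, 54.0, 100.8]
tcp_rot: [0.423, -3.109, 0.002]
wrist_force: [0.0, 1.1, -0.0]
gripper_width: 0.253
grip_force: 20.0
```

```bash
python3 - <<'E'
from h import *
plan([475,54.5,27],195.5)
E
```

```text
t 20.58 pos [473.6  54.  100.8] yaw now -164.51 turn [-0.0002 -0.0013 -0.    ] shift old frame [-0.072  0.004  2.951] shift new frame [-0.059  0.003  2.952] q [-0.65  0.12  0.47  2.01 -0.06  1.03  1.69]
```

{"name": "drive_tool", "arguments": {"series": [[[-0.06,0,0.9,0,0,0],[0,0,0.9,0,0,0],[0,0,0.6,0,0,0],[0,0,0.3,0,0,0],[0,0,0.15,0,0,0],[0,0,0,0,0,0],[0,0,0,0,0,0]]]}}

```text
time: 21.17
tool_pos: [477.2, 55.2, 31.9]
tcp_rot: [-0.424, 3.112, 0.001]
wrist_force: [-0.2, 0.3, -1.3]
gripper_width: 0.257
grip_force: 20.0
```

```bash
python3 - <<'E'
from h import *
plan([475,54.5,25],195.5);print(r.state()["wrist_force"])
E
```

```text
t 21.17 pos [477.2  55.2  31.9] yaw now -164.49 turn [0.0001 0.0004 0.0001] shift old frame [ 0.094 -0.002  0.274] shift new frame [ 0.094 -0.002  0.274] q [-0.62  0.23  0.45  2.06 -0.13  0.88  1.75]
[-0.17170339  0.26453528 -1.30284957]
```

{"name": "drive_tool", "arguments": {"series": [[[0,0,0.15,0,0,0],[0,0,0.09,0,0,0],[0,0,0,0,0,0],[0,0,0,0,0,0]]]}}

```text
time: 21.5
tool_pos: [476.5, 55.1, 24.9]
tcp_rot: [-0.424, 3.113, 0.0]
wrist_force: [-0.5, -0.6, -0.3]
gripper_width: 0.251
grip_force: 20.0
```

{"name": "drive_tool", "arguments": {"series": [[[0,0,0,0,0,0],[0,0,0,0,0,0],[0,0,0,0,0,0],[0,0,0,0,0,0],[0,0,-0.3,0,0,0],[0,0,-0.7,0,0,0],[0,0,-1,0,0,0],[0,0,-1,0,0,0],[0,0,-1,0,0,0],[0,0,-1,0,0,0],[0,0,-1,0,0,0],[0,0,-1,0,0,0]]], "hand": -0.1}}

```text
time: 22.5
tool_pos: [476.3, 54.7, 201.7]
tcp_rot: [-0.423, 3.112, 0.0]
wrist_force: [-0.0, 0.7, 0.7]
gripper_width: 0.448
grip_force: 0.0
```

{"name": "drive_tool", "arguments": {"series": [[[-1,0,-1,0,0,0],[-1,0,-1,0,0,0],[-1,0,-1,0,0,0],[-1,0,-1,0,0,0],[-1,0,0,0,0,0],[0,0,0,0,0,0]]], "hand": -1}}

```text
time: 23.0
tool_pos: [599.8, 90.2, 300.3]
tcp_rot: [-0.427, 3.111, -0.001]
wrist_force: [0.1, 0.2, -0.5]
gripper_width: 0.083
grip_force: 0.0
```

```bash
python3 - <<'E'
from h import *
p=snap("wrist"); save(p,"w5.png")
for q,z in [("lockring_tool",5),("levers",5),("case_hinge",72),("lid_edge",228),("press_spot",212),("catch_head",94)]:
    for d in r.landmark_of(p,q)[:2]: print(q,np.round(d["pixel"]).tolist(),round(d["confidence"],2),atz(p,d["pixel"],z).round(1).tolist())
plan([495,252,300],195.5)
E
```

```text
lockring_tool [81.0, 255.0] 0.82 [473.9, 54.8, 5.0]
levers [100.0, 126.0] 0.75 [558.2, -142.5, 5.0]
levers [151.0, 253.0] 0.72 [584.0, 82.2, 5.0]
case_hinge [125.0, 326.0] 0.58 [511.9, 170.5, 72.0]
lid_edge [130.0, 416.0] 0.94 [502.2, 208.3, 228.0]
press_spot [128.0, 404.0] 0.69 [502.1, 206.6, 212.0]
press_spot [129.0, 416.0] 0.66 [499.1, 217.5, 212.0]
catch_head [126.0, 199.0] 0.7 [561.1, 0.8, 94.0]
t 23.35 pos [596.3  88.1 300.1] yaw now -164.5 turn [ 0.0002  0.0001 -0.    ] shift old frame [2.153 7.4   0.009] shift new frame [2.153e+00 7.400e+00 5.000e-03] q [-0.62  0.27  0.5   1.42 -0.13  1.48  1.72]
```

View pics/w5.png

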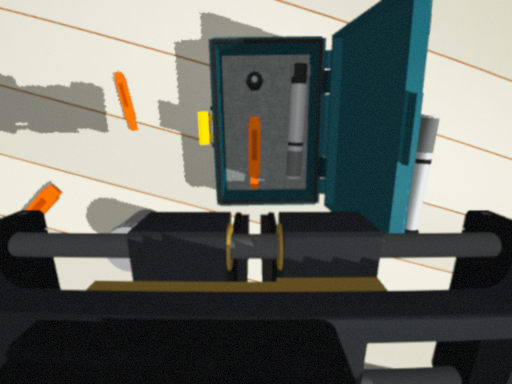

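{"name": "drive_tool", "arguments": {"series": [[[0.27,0.92,0,0,0,0],[0.27,0.92,0,0,0,0],[0.27,0.92,0,0,0,0],[0.27,0.92,0,0,0,0],[0.27,0.93,0,0,0,0],[0.27,0.93,0,0,0,0],[0.27,0.93,0,0,0,0],[0.27,0.93,0,0,0,0],[0,0,0,0,0,0],[0,0,0,0,0,0]]]}}

```text
time: 24.18
tool_pos: [494.3, 253.3, 300.0]
tcp_rot: [-0.429, 3.112, 0.001]
wrist_force: [-0.0, -0.8, -0.4]
gripper_width: 0.007
grip_force: 0.0
```

{"name": "drive_tool", "arguments": {"series": [[[0,0,1,0,0,0],[0,0,1,0,0,0],[0,0,1,0,0,0],[0,0,1,0,0,0],[0,0,0.2,0,0,0],[0,0,0,0,0,0],[0,0,0,0,0,0]]]}}

```text
time: 24.77
tool_pos: [496.1, 251.8, 196.1]
tcp_rot: [-0.422, 3.112, 0.001]
wrist_force: [0.2, -0.8, 0.2]
gripper_width: 0.003
grip_force: 0.0
```

```bash
cat >> h.py <<'E'
def cas():
    s=r.state(); c,sn=np.cos(np.radians(15.5)),np.sin(np.radians(15.5)); d=s["tool_pos"]-np.array([539,93,0])
    print("t",s["time"],"case frame tcp",np.round([c*d[0]+sn*d[1],-sn*d[0]+c*d[1],d[2]],1),"F",s["wrist_force"].round(1),"q",s["q"].round(2))
E
python3 - <<'E'
from h import *
cas()
# tip path: push contact at radius rho on outer face, finger half-thickness 15
for th in np.arange(1.7,0.2,-0.15):
    rho=125; y=83-rho*np.cos(th)+18*np.sin(th); z=72+rho*np.sin(th)+18*np.cos(th); print(round(th,2),round(y),round(z))
E
```

```text
t 24.7667 case frame tcp [  1.1 164.5 196.1] F [ 0.2 -0.8  0.2] q [-0.87  0.2   0.37  1.7  -0.07  1.25  1.35]
1.7 117 194
1.55 98 197
1.4 79 198
1.25 61 196
1.1 42 192
0.95 25 184
0.8 9 174
0.65 -6 162
0.5 -18 148
0.35 -28 132
```

{"name": "drive_tool", "arguments": {"series": [[[0,-0.6,0,0,0,0],[0,-0.6,0,0,0,0],[0,-0.4,0,0,0,0],[0,-0.4,0,0,0,0],[0,-0.4,0,0,0,0],[0,-0.4,0,0,0,0],[0,-0.4,0,0,0,0],[0,0,0,0,0,0]]]}}

```text
time: 25.43
tool_pos: [517.5, 172.6, 194.9]
tcp_rot: [-0.42, 3.113, -0.001]
wrist_force: [-0.0, -0.5, 0.4]
gripper_width: 0.005
grip_force: 0.0
```

```bash
cat > lid.py <<'E'
from h import *
cas(); b=snap("side"); a=snap("scene")
c,s=np.cos(np.radians(15.5)),np.sin(np.radians(15.5))
for q in ["lid_edge","press_spot"]:
    A,B=r.landmark_of(a,q),r.landmark_of(b,q)
    if A and B:
        P,e=tri([a,b],[A[0]["pixel"],B[0]["pixel"]]); d=P-np.array([539,93,0]); y=-s*d[0]+c*d[1]
        rho=160 if q=="lid_edge" else 143
        th=np.arctan2(P[2]-72,-(y-83))-np.arctan2(18,rho)
        print(q,"x",round(c*d[0]+s*d[1]),"y",round(y),"z",round(P[2]),e,"theta",round(th,3))
E
python3 lid.py
```

```text
t 25.4333 case frame tcp [  0.6  82.4 194.9] F [-0.  -0.5  0.4] q [-0.78  0.17  0.42  1.73 -0.07  1.25  1.5 ]
lid_edge x -11 y 67 z 232 [1.4, 1.4] theta 1.361
press_spot x 5 y 71 z 218 [2.3, 2.3] theta 1.367
```

{"name": "drive_tool", "arguments": {"series": [[[0,-0.43,0.04,0,0,0],[0,-0.43,0.04,0,0,0],[0,-0.43,0.04,0,0,0],[0,-0.34,0.16,0,0,0],[0,-0.34,0.16,0,0,0],[0,-0.32,0.2,0,0,0],[0,-0.32,0.2,0,0,0],[0,-0.3,0.24,0,0,0],[0,-0.3,0.24,0,0,0],[0,-0.24,0.28,0,0,0],[0,-0.24,0.28,0,0,0],[0,0,0,0,0,0]]]}}

```text
time: 26.73
tool_pos: [540.9, 84.6, 146.0]
tcp_rot: [0.421, -3.111, 0.002]
wrist_force: [0.8, -0.3, -0.0]
gripper_width: 0.005
grip_force: 0.0
```

```bash
python3 lid.py
```

```text
t 26.7333 case frame tcp [ -0.4  -8.6 146. ] F [ 0.8 -0.3 -0. ] q [-0.66  0.23  0.48  1.79 -0.11  1.15  1.7 ]
lid_edge x -4 y -43 z 156 [1.5, 1.5] theta 0.472
press_spot x 7 y -36 z 142 [1.4, 1.4] theta 0.408
```

{"name": "drive_tool", "arguments": {"series": [[[0,-0.22,0.28,0,0,0],[0,-0.22,0.28,0,0,0],[0,-0.18,0.36,0,0,0],[0,-0.18,0.36,0,0,0],[0,-0.1,0.25,0,0,0],[0,-0.1,0.2,0,0,0],[0,0,0,0,0,0]]]}}

```text
time: 27.62
tool_pos: [547.6, 61.4, 103.1]
tcp_rot: [0.423, -3.111, 0.001]
wrist_force: [-0.2, 0.2, -0.1]
gripper_width: 0.005
grip_force: 0.0
```

```bash
python3 lid.py
```

```text
t 27.6167 case frame tcp [ -0.2 -32.8 103.1] F [-0.2  0.2 -0.1] q [-0.61  0.29  0.48  1.82 -0.15  1.07  1.77]
lid_edge x -7 y -76 z 92 [0.5, 0.5] theta 0.014
press_spot x -3 y -62 z 109 [2.1, 2.1] theta 0.122
```

{"name": "drive_tool", "arguments": {"series": [[[0,0,-0.5,0,0,0],[0,-0.4,-0.1,0,0,0],[0,-0.4,0,0,0,0],[0,-0.29,0,0,0,0],[0,0,0.3,0,0,0],[0,0,0.2,0,0,0],[0,0,0,0,0,0],[0,0,0,0,0,0]]]}}

```text
time: 28.58
tool_pos: [554.8, 36.3, 106.1]
tcp_rot: [0.425, -3.111, 0.0]
wrist_force: [-0.1, 0.3, -0.2]
gripper_width: 0.006
grip_force: 0.0
```

```bash
python3 - <<'E'
from h import *
cas(); cas(); p=snap("wrist"); save(p,"w6.png")
for q,z in [("press_spot",95),("catch_head",94),("lid_edge",95)]:
    for d in r.landmark_of(p,q)[:1]: print(q,np.round(d["pixel"]),round(d["confidence"],2),atz(p,d["pixel"],z).round(1))
E
```

```text
t 28.5833 case frame tcp [ 1.000e-01 -5.890e+01  1.061e+02] F [-0.1  0.3 -0.2] q [-0.57  0.3   0.5   1.81 -0.16  1.08  1.82]
t 28.5833 case frame tcp [ 1.000e-01 -5.890e+01  1.061e+02] F [-0.1  0.3 -0.2] q [-0.57  0.3   0.5   1.81 -0.16  1.08  1.82]
press_spot [222. 257.] 0.76 [553.7  36.9  95. ]
catch_head [219. 203.] 0.71 [5.616e+02 2.000e-01 9.400e+01]
lid_edge [222. 226.] 0.66 [559.   16.3  95. ]
```

View pics/w6.png

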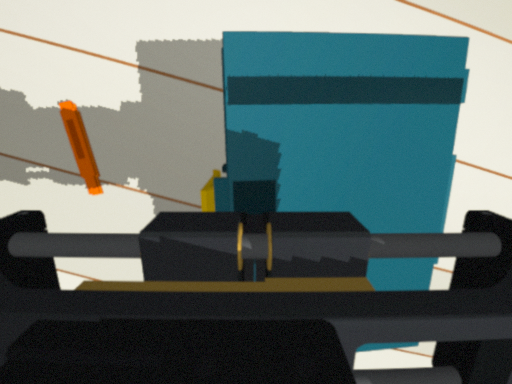

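The picture shows the lid nearly down with the fingers over the dark pad at about (222,257), and the catch at (219,203). Pressing down slowly.

{"name": "drive_tool", "arguments": {"series": [[[0,0,0.15,0,0,0],[0,0,0.1,0,0,0],[0,0,0.08,0,0,0],[0,0,0.08,0,0,0],[0,0,0,0,0,0]]]}}

```text
time: 29.2
tool_pos: [555.3, 35.9, 96.5]
tcp_rot: [0.424, -3.113, -0.0]
wrist_force: [-0.3, 0.7, -0.1]
gripper_width: 0.005
grip_force: 0.0
```

{"name": "drive_tool", "arguments": {"series": [[[0,0,0.08,0,0,0],[0,0,0.08,0,0,0],[0,0,0,0,0,0]]]}}

```text
time: 29.45
tool_pos: [555.6, 35.6, 92.8]
tcp_rot: [-0.424, 3.113, -0.0]
wrist_force: [0.5, -1.6, 3.2]
gripper_width: 0.008
grip_force: 1.4
```

{"name": "drive_tool", "arguments": {"series": [[[0,0,0.06,0,0,0],[0,0,0.04,0,0,0],[0,0,0,0,0,0]]]}}

```text
time: 29.7
tool_pos: [555.7, 35.4, 90.7]
tcp_rot: [-0.423, 3.112, -0.0]
wrist_force: [-1.4, -1.7, 7.1]
gripper_width: 0.003
grip_force: 3.9
```

{"name": "drive_tool", "arguments": {"series": [[[0,0,0.04,0,0,0],[0,0,0.03,0,0,0],[0,0,0,0,0,0]]]}}

```text
time: 29.95
tool_pos: [555.8, 35.3, 89.2]
tcp_rot: [-0.423, 3.112, -0.001]
wrist_force: [-3.7, -3.1, 9.8]
gripper_width: 0.007
grip_force: 5.4
```

{"name": "drive_tool", "arguments": {"series": [[[0,0,0.04,0,0,0],[0,0,0.04,0,0,0],[0,0,0,0,0,0]]]}}

```text
time: 30.2
tool_pos: [555.9, 35.2, 88.5]
tcp_rot: [-0.423, 3.112, 0.001]
wrist_force: [-9.5, -4.0, 23.7]
gripper_width: 0.003
grip_force: 12.2
```

{"name": "drive_tool", "arguments": {"series": [[[0,0,0.04,0,0,0],[0,0,0.03,0,0,0],[0,0,0,0,0,0]]]}}

```text
time: 30.45
tool_pos: [556.0, 35.2, 88.3]
tcp_rot: [-0.422, 3.112, 0.002]
wrist_force: [-16.9, -4.2, 41.7]
gripper_width: 0.006
grip_force: 20.5
```

{"name": "drive_tool", "arguments": {"series": [[[0,0,-0.2,0,0,0],[0,0,-0.3,0,0,0],[0,0,-1,0,0,0],[0,0,-1,0,0,0],[0,0,-1,0,0,0],[0,0,-1,0,0,0],[0,0,-1,0,0,0],[0,0,-1,0,0,0],[-1,-1,-0.5,0,0,0],[-1,-1,0,0,0,0],[-1,-1,0,0,0,0],[0,0,0,0,0,0]]]}}

```text
time: 31.45
tool_pos: [650.6, -19.8, 257.0]
tcp_rot: [0.419, -3.111, 0.005]
wrist_force: [-1.8, -0.7, -1.1]
gripper_width: 0.005
grip_force: 0.0
```

```bash
python3 lid.py; python3 - <<'E'
from h import *
p=snap("wrist")
for q,z in [("press_spot",90),("catch_head",94),("lid_edge",90),("tin",0),("jar",0),("lamp",0)]:
    for d in r.landmark_of(p,q)[:1]: print(q,np.round(d["pixel"]),round(d["confidence"],2),atz(p,d["pixel"],z).round(1))
a,b=snap("side"),snap("scene")
c,s=np.cos(np.radians(15.5)),np.sin(np.radians(15.5))
A=cv2.resize(a["img"][140:260,140:270],None,fx=4,fy=4,interpolation=cv2.INTER_CUBIC)
W=p["img"][:,:][:,:]; W=cv2.resize(W,(280,210))
S=cv2.resize(b["img"][150:260,240:370],(280,237),interpolation=cv2.INTER_CUBIC)
o=np.zeros((480,800,3),np.uint8); o[:,:520]=A; o[:210,520:]=W; o[220:457,520:]=S
cv2.imwrite("pics/f.png",o[:,:,::-1])
E
```

```text
t 31.45 case frame tcp [  77.4 -138.5  257. ] F [-1.8 -0.7 -1.1] q [-0.45  0.41  0.56  1.36 -0.21  1.44  1.95]
lid_edge x -2 y -79 z 84 [4.0, 4.0] theta -0.041
press_spot x 7 y -63 z 91 [4.0, 4.0] theta 0.003
press_spot [114. 315.] 0.93 [553.6  33.4  90. ]
catch_head [113. 286.] 0.82 [563.  -1.  94.]
lid_edge [113. 301.] 0.81 [556.9  16.8  90. ]
tin [111. 287.] 0.35 [554.    9.8   0. ]
```

View pics/f.png

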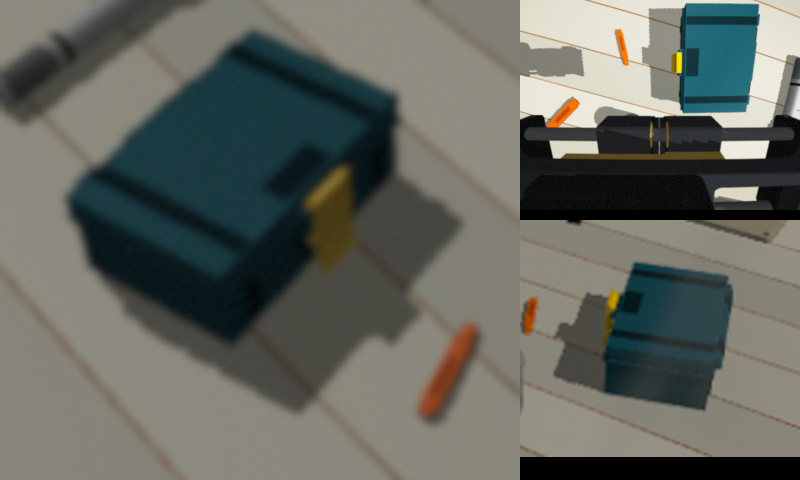

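```bash
python3 - <<'E'
from h import *
plan([555.2,36,92],195.5)
E
```

```text
t 32.2 pos [647.8 -16.1 259.9] yaw now -164.47 turn [0.     0.0001 0.0002] shift old frame [3.01  3.    6.715] shift new frame [3.01  2.999 6.716] q [-0.45  0.4   0.56  1.36 -0.21  1.44  1.94]
```

{"name": "drive_tool", "arguments": {"series": [[[1,1,0,0,0,0],[1,1,0,0,0,0],[1,1,0,0,0,0],[0,0,1,0,0,0],[0,0,1,0,0,0],[0,0,1,0,0,0],[0,0,1,0,0,0],[0,0,1,0,0,0],[0,0,1,0,0,0],[0,0,0.4,0,0,0],[0,0,0.2,0,0,0],[0,0,0,0,0,0]]]}}

```text
time: 33.2
tool_pos: [555.3, 35.8, 94.5]
tcp_rot: [0.424, -3.112, 0.0]
wrist_force: [0.2, -0.3, 0.5]
gripper_width: 0.009
grip_force: 0.0
```

{"name": "drive_tool", "arguments": {"series": [[[0,0,0.06,0,0,0],[0,0,0.04,0,0,0],[0,0,0,0,0,0],[0,0,0,0,0,0]]]}}

```text
time: 33.53
tool_pos: [556.0, 36.1, 93.1]
tcp_rot: [-0.424, 3.112, 0.0]
wrist_force: [-0.6, 0.7, 0.0]
gripper_width: 0.005
grip_force: 0.0
```

{"name": "drive_tool", "arguments": {"series": [[[0,0,0.05,0,0,0],[0,0,0.02,0,0,0],[0,0,0,0,0,0],[0,0,0,0,0,0]]]}}

```text
time: 33.87
tool_pos: [555.7, 36.1, 91.0]
tcp_rot: [-0.424, 3.112, 0.0]
wrist_force: [-1.0, 0.4, 4.8]
gripper_width: 0.008
grip_force: 2.5
```

{"name": "drive_tool", "arguments": {"series": [[[0,0,-0.3,0,0,0],[0,0,-0.7,0,0,0],[0,0,-1,0,0,0],[0,0,-1,0,0,0],[0,0,-1,0,0,0],[0,0,-1,0,0,0],[0,0,-1,0,0,0],[0,0,0,0,0,0],[0,0,0,0,0,0]]]}}

```text
time: 34.62
tool_pos: [556.1, 35.9, 242.0]
tcp_rot: [-0.424, 3.11, 0.001]
wrist_force: [0.9, -0.0, 0.6]
gripper_width: 0.008
grip_force: 0.0
```

```bash
cat > avg.py <<'E'
from h import *
P=[];F=[]
for i in range(14):
    s=r.state(); P.append(s["tool_pos"]);F.append(s["wrist_force"]); r.snapshot("side")
print(s["time"],np.mean(P[3:],0).round(2),np.mean(F[3:],0).round(2),np.std(F[3:],0).round(2))
E
python3 - <<'E'
from h import *
plan([555.5,36,92.3],195.5)
E
```

```text
t 34.62 pos [556.1  35.9 242. ] yaw now -164.49 turn [0.     0.0009 0.0001] shift old frame [0.039 0.009 5.99 ] shift new frame [0.023 0.01  5.99 ] q [-0.62  0.18  0.54  1.64 -0.09  1.35  1.78]
```

{"name": "drive_tool", "arguments": {"series": [[[0,0,1,0,0,0],[0,0,1,0,0,0],[0,0,1,0,0,0],[0,0,1,0,0,0],[0,0,1,0,0,0],[0,0,0.6,0,0,0],[0,0,0.26,0,0,0],[0,0,0.09,0,0,0],[0,0,0,0,0,0]]]}}

```text
time: 35.37
tool_pos: [554.7, 35.7, 91.5]
tcp_rot: [0.423, -3.111, 0.0]
wrist_force: [0.6, -0.2, 1.4]
gripper_width: 0.002
grip_force: 0.0
```

```bash
python3 avg.py
```

```text
36.0167 [555.65  36.    92.04] [-0.11  0.33 -0.01] [0.43 0.46 0.33]
```

{"name": "drive_tool", "arguments": {"series": [[[0,0,-0.3,0,0,0],[0,0,-0.7,0,0,0],[0,0,-1,0,0,0],[0,0,-1,0,0,0],[0,0,-1,0,0,0],[0,0,-1,0,0,0],[0,0,0,0,0,0],[0,0,0,0,0,0]]]}}

```text
time: 36.73
tool_pos: [556.3, 36.0, 218.5]
tcp_rot: [-0.424, 3.11, 0.001]
wrist_force: [0.2, 0.9, -0.2]
gripper_width: 0.005
grip_force: 0.0
```

```bash
python3 -c "
from workcell import r
print(r.job_done())"
```

```text
the job is handed in; nothing more can be done
None
```

I handed the job in at about 37 s: the middle-sized levers and the lockring tool are in the case with the pump and the lid is shut (a touch check found it staying down, as if caught); I didn't touch the tin, jar or lamp, but the last press peaked at about 42 N vertically at the wrist (fingertips on the pad), above the 40 N limit set for the arm and gripper body.

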